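Show and play a note on the toy piano

TASK

Give a beginner at the toy piano the next note. First point at the middle one of the three black keys that stand together: bring the fingertips just above it, a finger's breadth or so, without touching it, and stay there for two seconds. Then play that key softly: press it all the way down with the fingertips and let it come up again, pressing no other key and leaving the things around the piano where they are.

Things in the scene. Friction and masses are not known exactly. Their poses are not given: they have to be found in the camera images.
- piano: Dark wood table-top toy piano, 18 keys, 301 wide (y), 247 deep (x) mm, fixed. Origin under its middle on the table; x from the keyboard to the back, y to the bass end, z up. The keyboard is at its -x edge and faces the robot, turned up to 0.35 rad. Behind the keys, from x = -30 mm, the case is 99 mm high; a music desk on it at x = +65 to +95 mm reaches 140 mm.
- black_mid_top (a point): Where to press the middle black key of the only group of three: on the centre line of its top, 16 mm behind its front end, 36 mm before the case, 72 mm above the table; at x = -66, y = +12 mm of the piano. Axes as the piano's: x along the key to the back, y across the keys, z up.
- black_mid (a joint): Angle of that key: 0 at rest, 0.04 rad fully down (hard stop). Hinged 126 mm behind black_mid_top, which sinks 5 mm at full travel and then still stands 5 mm above the white keys. A spring returns it: about 1 N at black_mid_top starts it, about 2.5 N takes it fully down.
- other_keys: The other 17 keys (origin and axes as the piano's), sprung likewise; not to be pressed. White: 23.5 mm apart, fronts at x = -115 mm, tops 62 mm above the table. Black: 10.5 mm wide, tops 72 mm above the table, seen from x = -82 to -30 mm, in groups of two, three, two; the three are 26.5 mm apart, centre to centre.
- metronome: Small wooden pyramid metronome, 84 x 84 mm foot, 158 mm high, origin under its foot, loose, beside the piano. Leave alone.
- mug: Blue ceramic mug, 72 mm across, 80 mm high, handle at its +y, origin under its foot, loose, beside the piano. Leave alone.
- song_book: Red closed hardback song book lying flat, 150 (x) x 200 (y) x 16 mm, origin under its middle, loose, before one end of the piano. Leave alone.
- hairbrush: Wooden hairbrush lying bristles down, 167 mm long along its x (handle to -x), 22 mm high, origin under its neck on the table, loose, before the other end of the piano. Leave alone.

How it is judged:
By the outcome, as a careful person would: the job done as asked, in the order asked, and still so for the second after the job is handed in, with the robot touching nothing.
It also fails if it takes over 35 s, if anything falls off the work surface, if the arm or the gripper's body presses on something with over 40 N, if the wrist force passes 120 N, or if a joint passes its speed limit or range.

ROBOT

A 6-joint arm with a two-finger parallel gripper is mounted at the origin on the work surface. World frame = base frame: x ahead of the robot, y to its left, z up, the work surface at z = 0. Lengths are in mm, angles in rad, forces in N, time in s.
With the tool pointing down it reaches from about 400 to 925 mm from the base axis. Payload 12.5 kg.
Tool frame: the origin (TCP) lies between the finger pads, 19 mm behind the fingertips; this is the grasp point; z points along the fingers, y is the line along which they close (so a half turn about z gives the same grasp; the last joint's range is limited). The gripper opens to 95 mm and grips with 3 to 60 N. Pads are 20 mm wide; open, the fingers measure 119 mm over their backs; the gripper's body (75 mm by 180 mm) begins 59 mm behind the grasp point.
Start: joints at [-1.42, 0.491, 1.559, -0, 1.092, -0.106], TCP at [158.764, -604.515, 233.461] pointing down, gripper open.
Joint ranges: [-3.1, 3.1], [-0.84, 2.19], [0.05, 2.79], [-1.13, 4.28], [0.06, 2.93], [-2.69, 2.69]. Speed limits (rad/s): [2.22, 2.22, 2.79, 3.14, 3.14, 3.14].

INTERFACE

Orientations are given as [roll, pitch, yaw] about the fixed x, y, z axes, in that order (R = Rz(yaw) Ry(pitch) Rx(roll)).
In Python, from cell import env gives the robot as it stands.
- The arm moves only by the shell command python3 -m inch 'ROWS'. ROWS is JSON, a list of rows, each a list of 7 numbers: the turn, a rotation vector about the tool's x, y, z in rad, then the shift along the tool's x, y, z in cm, then the closure, from -1 (fully open) to 1 (shut). A call has 1 to 20 rows; each row shifts and turns the commanded pose from where the row before left it, along the tool's axes as they then stand; what a row does not reach is not made up. A row lasts 1/8 s, in which the tool goes at most 62.5 mm and 10.7 degrees, less where a joint would pass 70% of its speed; a pose out of reach is approached as far as the arm can. A call with a gripper value outside its range is refused whole. The fingers move at their own pace and stop on an object; the grip force is fixed at half the most. Time passes only in rows, so rows that do not move let the fingers close. It gives the time, the measured TCP pose, the force, the opening and the grip force at its end, in the units of the state.
- env.state(): the state, without advancing time (a new reading comes with each control period).
- env.read_camera(name): name is "scene" or "top" or "wrist"; returns a dict with "img" (400x640x3 uint8, red, green, blue), "depth" (400x640 float32, mm along the optical axis (not along the pixel's ray), 0 where there is no reading), "fx", "fy", "cx", "cy" (pixels), "position" and "orientation" of the camera in the world. Camera axes: x right, y down, z forward; pixel columns grow to the right and rows downward; lengths in mm; the calibration is good to about 2 mm. A picture is of the moment at which its call begins.
- env.job_done(): hands the job in; it is judged then, once.
Trained networks look in a picture, given as the dict that the camera call returned (one of the last four; its "shot" number tells which), for a name from the list of things; names that differ only in an ending like _2 or _b are one class to them, and where a whole thing is asked for, a point or a joint stands for the part that bears it (a point fixed in the world has none). Each returns a list of dicts, best first, with "score" (0 to 1); they miss things now and then, are a little off and sometimes report something else, mostly with a low value. They report only what shows in the picture. A call takes as long as a camera call.
- env.find_in(picture, target): "centre" ([x, y, z] in mm, in the coordinates of the camera as it stood for that picture, good to about 4 mm: the middle of the surface that is visible of it).
- env.trace(picture, target): "mask" (400x640 bool, what is visible of it).
The state is a dict: "t": time; "joints": joint angles; "qvel": joint speeds; "tau": joint torques, N m; "eef_pos": TCP position; "tcp_rot": TCP orientation; "ft_force": force on the tool from outside, world axes, zero at the start; "moment": the same for the moment, N m; "opening": opening from 0.0 (shut) to 1.0 (fully open); "grip_force": force on a finger pad.
Only numpy, scipy, OpenCV 4.12 (cv2) and the standard library are available. Lean on these libraries where they do the work, as an engineer would, in place of code of your own. Each camera call takes 0.05 s, during which the arm holds its last target. There are 200 camera calls.

## Working session

There is one attempt and no reset: what is moved stays moved. The work goes in short steps, Python scripts to look and compute and a shell command to move; the robot and the scene stay as the last step left them, time stands still between calls to the robot, and variables do not carry over. Pictures are saved under pics/ and viewed, at most 10 in all, crops included, and the job is handed in when it is done.

```bash
mkdir -p pics
cat > h.py <<'E'
import numpy as np, cv2
from scipy.spatial.transform import Rotation as R
from cell import env
def rot(c):
    o=np.array(c["orientation"],float)
    return o if o.shape==(3,3) else R.from_euler('xyz',o).as_matrix()
def w(c,p): return rot(c)@np.asarray(p,float)+np.array(c["position"])
def cloud(c):
    v,u=np.mgrid[:400,:640]; d=c["depth"]
    P=np.stack([(u-c["cx"])/c["fx"]*d,(v-c["cy"])/c["fy"]*d,d],-1)
    return P@rot(c).T+np.array(c["position"])
def save(c,n): cv2.imwrite(f"pics/{n}.png",c["img"][:,:,::-1])
E
python3 - <<'E'
from h import *
s=env.state(); print(s)
for n in("top","scene"):
    c=env.read_camera(n); save(c,n); print(n,c["position"],c["orientation"],c["fx"],c["cx"],c["cy"])
    np.savez(f"{n}.npz",**{k:c[k] for k in("img","depth","fx","fy","cx","cy","position","orientation")})
    for t in("black_mid_top","piano","metronome","mug","song_book","hairbrush"):
        for f in env.find_in(c,t)[:2]: print(t,round(f["score"],2),w(c,f["centre"]).round(1))
E
```

```text
{'t': 0.0, 'joints': array([-1.41955809e+00,  4.91560477e-01,  1.55944316e+00,  4.22250661e-06,
        1.09167712e+00, -1.05594598e-01]), 'qvel': array([ 8.43335359e-05,  1.00361973e-03,  2.25339658e-04,  1.31600945e-03,
        5.26244900e-04, -1.01124631e-04]), 'tau': array([-3.04962614e-04, -6.12647223e+01, -2.58182359e+01,  6.92291977e-02,
        4.82038292e-02, -1.17481432e-04]), 'eef_pos': array([ 158.75529741, -604.27970129,  232.86332587]), 'tcp_rot': array([-3.14051100e+00, -1.18408972e-04,  2.56830825e-01]), 'ft_force': array([ 0.14411796, -0.35822302,  0.13849326]), 'moment': array([-0.0649475 , -0.01554058,  0.01160357]), 'grip_force': 0.0, 'opening': 1.0014277115452306}
top [ 345.9528743    17.27423353 1609.74612759] [-3.04901318 -0.00649412 -1.55684347] 474.71937394838454 319.0329281733352 206.1856515868476
black_mid_top 0.51 [528.3  20.1  73.6]
piano 0.94 [575.9  21.2  98.5]
metronome 0.82 [ 589.8 -219.1   86.8]
mug 0.97 [502.5 247.9  14.4]
song_book 0.67 [ 442.6 -326.5   16.9]
hairbrush 0.65 [348.5 264.3  23. ]
scene [1561.19241397  236.0329281   811.41350531] [-2.15545778  0.0201888   1.74655106] 472.3695427841957 317.49722699619525 200.72273593040228
piano 0.92 [672.3  41.   98.3]
metronome 0.74 [ 626.5 -219.3   72.5]
mug 0.93 [527.8 255.5  53.1]
song_book 0.96 [ 450.2 -344.2   10.8]
hairbrush 0.66 [358.5 273.5  23.7]
```

View pics/top.png

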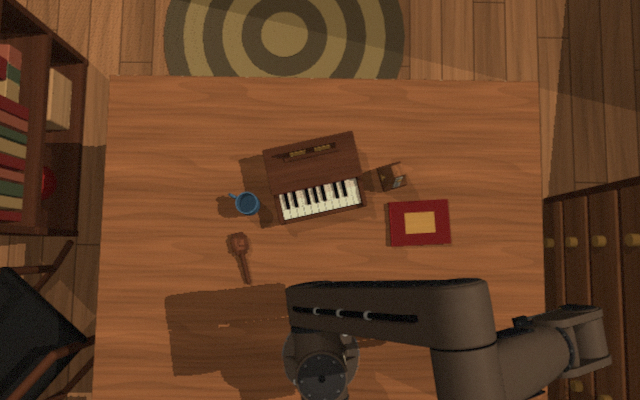

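The top view shows the piano at about (263–365, 133–222), keyboard towards the robot. The metronome is right of it (390, 178), the mug left (247, 203), the brush at (240, 255) and the book at (418, 223). The network positions agree with this.

Run:
```python
from h import *
c=dict(np.load("top.npz")); X=cloud(c)
roi=np.zeros((400,640),bool); roi[125:230,255:370]=1
m=roi&(abs(X[...,2]-99)<6)
r=cv2.minAreaRect(X[m][:,:2].astype(np.float32)); print("case",m.sum(),r,cv2.boxPoints(r).round(1).tolist(), np.median(X[m][:,2]))
m=roi&(abs(X[...,2]-62)<5)
r=cv2.minAreaRect(X[m][:,:2].astype(np.float32)); print("keys",m.sum(),r,cv2.boxPoints(r).round(1).tolist())
im=cv2.resize(c["img"][165:230,260:375],None,fx=6.5,fy=6.5,interpolation=cv2.INTER_CUBIC)
cv2.imwrite("pics/keys.png",im[:,:,::-1])
```

```text
case 3519 ((625.8596801757812, 32.91859436035156), (155.7872314453125, 300.7722473144531), 13.69576644897461) [[514.5999755859375, 160.60000610351562], [585.7999877929688, -131.60000610351562], [737.0999755859375, -94.69999694824219], [665.9000244140625, 197.5]] 99.52006507772353
keys 1473 ((500.82830810546875, 34.575836181640625), (97.81876373291016, 354.45550537109375), 13.531219482421875) [[411.79998779296875, 195.39999389648438], [494.70001220703125, -149.1999969482422], [589.7999877929688, -126.30000305175781], [506.8999938964844, 218.3000030517578]]
```

View pics/keys.png

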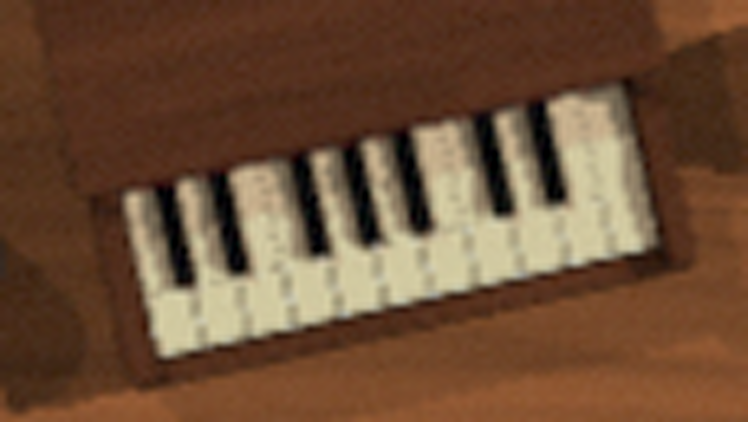

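Piano yaw is about 0.239 rad. The case comes out 301 mm wide with its top at 99.5 mm, both as given. That puts the target at about (513, 18, 72). I'll move above it with the fingers shut.

```bash
python3 -m inch '[[0,0,0,2,-2,0,1],[0,0,0.018,3.6,-3.7,0,1],[0,0,0,3.6,-3.7,0,1],[0,0,0,3.6,-3.7,0,1],[0,0,0,3.6,-3.7,0,1],[0,0,0,3.6,-3.7,0,1],[0,0,0,3.6,-3.7,0,1],[0,0,0,3.6,-3.7,0,1],[0,0,0,3.6,-3.7,0,1],[0,0,0,3.6,-3.7,0,1],[0,0,0,3.6,-3.7,0,1],[0,0,0,3.6,-3.7,0,1],[0,0,0,3.6,-3.7,0,1],[0,0,0,3.4,-3.7,0,1],[0,0,0,1.5,-1.7,0,1],[0,0,0,0,0,0,1],[0,0,0,0,0,0,1]]'
python3 - <<'E'
from h import *
s=env.state(); print(s["t"],s["eef_pos"],s["tcp_rot"],s["opening"])
c=env.read_camera("wrist"); save(c,"w1"); print(c["position"],c["orientation"],c["fx"],c["cx"],c["cy"])
np.savez("w1.npz",**{k:c[k] for k in("img","depth","fx","fy","cx","cy","position","orientation")})
for f in env.find_in(c,"black_mid_top")[:3]: print(round(f["score"],2),w(c,f["centre"]).round(1))
T=rot(c).T@(np.array([513.4,17.8,72])-c["position"]); print("est px",c["fx"]*T[0]/T[2]+c["cx"],c["fy"]*T[1]/T[2]+c["cy"])
E
```

```text
t: 2.82
eef_pos: [521.4, 17.5, 233.4]
tcp_rot: [3.141, 0.0, 0.239]
ft_force: [0.3, 0.0, -0.2]
opening: 0.004
grip_force: 0.0
2.825 [521.4234999   17.52390125 233.38797622] [3.14147684e+00 2.66791895e-04 2.38670084e-01] 0.004212403766488574
[593.50962481  34.26246892 384.32393823] [ 2.87692820e+00 -5.02071432e-04 -1.33289084e+00] 315.0669625614419 319.68308258659005 198.87823503183492
0.93 [525.4  21.1  70.9]
est px 316.7188264501609 196.13382807769645
```

View pics/w1.png

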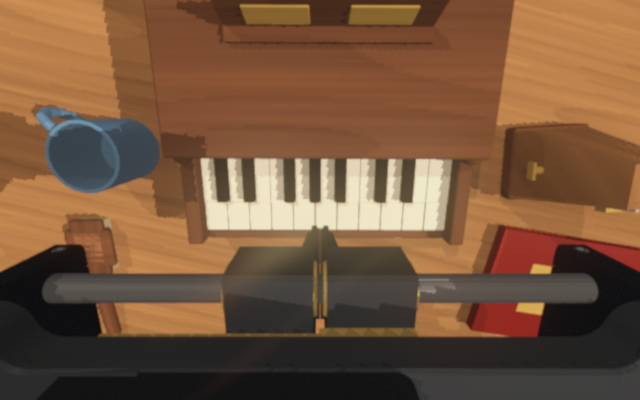

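The wrist view shows the black group of three at columns 290, 315 and 340, rows 159–202. The middle key is at (315, 180) and the projected target at (317, 196). I'll measure it more exactly.

Run:
```python
from h import *
c=dict(np.load("w1.npz")); Rm=rot(c)
g=c["img"].max(2).astype(int)
def at(u,v,z):
    d=Rm@np.array([(u-c["cx"])/c["fx"],(v-c["cy"])/c["fy"],1]); p=c["position"]; return p+d*(z-p[2])/d[2]
prof=g[165:195].mean(0)
print(g[180,200:450].tolist())
print("col315",g[152:215,315].tolist()) 
m=(g<110)[165:195]; col=m.mean(0)>.6
e=np.flatnonzero(np.diff(col[200:452].astype(int)))+201; print(e)
X=cloud(c); print(X[185,315],X[195,315],X[215,315])
for u,v in((315,202),(315,165)): print(at(u,v,72))
m=np.zeros((400,640),bool);m[60:165,140:515]=1;m&=abs(X[...,2]-99)<5
r=cv2.minAreaRect(X[m][:,:2].astype(np.float32));print(r,cv2.boxPoints(r).round(1).tolist())
m=np.zeros((400,640),bool);m[150:240,195:460]=1;m&=abs(X[...,2]-62)<4
r=cv2.minAreaRect(X[m][:,:2].astype(np.float32));print(r,cv2.boxPoints(r).round(1).tolist())
```

```text
[110, 119, 164, 211, 226, 231, 234, 232, 217, 204, 199, 194, 192, 191, 182, 140, 93, 78, 77, 78, 78, 78, 79, 80, 79, 80, 80, 84, 140, 205, 227, 236, 238, 239, 233, 212, 196, 193, 193, 193, 193, 184, 145, 102, 88, 86, 87, 86, 87, 87, 88, 88, 87, 88, 109, 169, 216, 232, 238, 239, 239, 239, 239, 239, 239, 239, 239, 239, 236, 228, 225, 234, 238, 239, 239, 237, 231, 211, 197, 194, 194, 194, 186, 151, 108, 90, 88, 88, 88, 86, 87, 88, 87, 87, 101, 160, 213, 231, 236, 238, 233, 214, 198, 194, 194, 194, 194, 191, 177, 136, 96, 84, 84, 84, 84, 84, 84, 84, 84, 92, 149, 209, 227, 231, 236, 238, 236, 228, 208, 196, 193, 193, 193, 185, 145, 100, 84, 83, 83, 82, 83, 83, 83, 84, 85, 121, 182, 219, 232, 237, 238, 239, 239, 239, 239, 239, 238, 238, 233, 217, 220, 233, 238, 239, 239, 239, 238, 231, 210, 197, 194, 193, 193, 185, 148, 105, 87, 86, 87, 86, 88, 87, 88, 88, 88, 90, 127, 191, 227, 237, 239, 239, 239, 234, 214, 198, 194, 193, 194, 189, 167, 125, 92, 86, 86, 86, 88, 88, 87, 87, 88, 87, 89, 120, 184, 226, 237, 239, 239, 239, 239, 239, 239, 239, 239, 239, 232, 215, 228, 238, 239, 239, 239, 239, 
[... 449 characters left out ...]
  71.43600733] [514.04656807  19.77053342  71.58446827] [489.57308765  14.0925474   60.61438408]
[506.9110815   18.06362663  72.        ]
[544.2255626   26.95883941  72.        ]
((597.1346435546875, 27.999847412109375), (83.31327056884766, 300.9465026855469), 13.66925048828125) [[521.0999755859375, 164.39999389648438], [592.2000122070312, -128.10000610351562], [673.2000122070312, -108.4000015258789], [602.0999755859375, 184.10000610351562]]
((509.0779113769531, 7.3240203857421875), (88.5789794921875, 262.0267028808594), 13.362431526184082) [[435.70001220703125, 124.5999984741211], [496.29998779296875, -130.39999389648438], [582.4000244140625, -109.9000015258789], [521.9000244140625, 145.0]]
```

Target refined to about (518.5, 20.8, 72), which agrees across the case edge, key front and network. I'll descend to about 15 mm above it.

```bash
python3 -m inch '[[0,0,0,-0.2,-0.4,1,1],[0,0,0,0,0,2,1],[0,0,0,0,0,2,1],[0,0,0,0,0,2,1],[0,0,0,0,0,2,1],[0,0,0,0,0,1.5,1],[0,0,0,0,0,1.2,1],[0,0,0,0,0,0.6,1],[0,0,0,0,0,0.4,1],[0,0,0,0,0,0,1],[0,0,0,0,0,0,1]]'
python3 - <<'E'
from h import *
c=env.read_camera("wrist"); save(c,"w2")
t=rot(c).T@(np.array(env.state()["eef_pos"])+[0,0,-19]-c["position"]);print(c["fx"]*t[0]/t[2]+c["cx"],c["fy"]*t[1]/t[2]+c["cy"])
im=cv2.resize(c["img"][100:320,200:440],None,fx=2.5,fy=2.5);cv2.imwrite("pics/w2c.png",im[:,:,::-1])
E
```

```text
t: 4.3
eef_pos: [519.1, 21.4, 106.8]
tcp_rot: [3.141, -0.001, 0.239]
ft_force: [-0.2, -0.0, -0.5]
opening: 0.005
grip_force: 0.0
318.2756713873351 245.26112683379662
```

View pics/w2c.png

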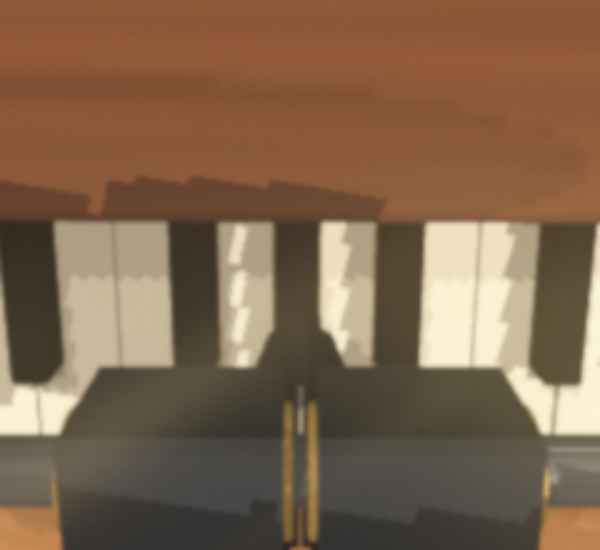

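The crop shows the shut fingertips (cols 262–345) over the middle black key (cols 275–320), with clear gaps to both neighbours. I'll nudge 1 mm left, then dwell.

```bash
python3 -m inch '[[0,0,0,0,-0.1,0.1,1],[0,0,0,0,0,0,1],[0,0,0,0,0,0,1],[0,0,0,0,0,0,1],[0,0,0,0,0,0,1],[0,0,0,0,0,0,1],[0,0,0,0,0,0,1],[0,0,0,0,0,0,1],[0,0,0,0,0,0,1],[0,0,0,0,0,0,1],[0,0,0,0,0,0,1],[0,0,0,0,0,0,1],[0,0,0,0,0,0,1],[0,0,0,0,0,0,1],[0,0,0,0,0,0,1],[0,0,0,0,0,0,1],[0,0,0,0,0,0,1],[0,0,0,0,0,0,1],[0,0,0,0,0,0,1],[0,0,0,0,0,0,1]]'
python3 -m inch '[[0,0,0,0,0,0,1],[0,0,0,0,0,0.4,1],[0,0,0,0,0,0.4,1],[0,0,0,0,0,0.2,1],[0,0,0,0,0,0.2,1],[0,0,0,0,0,0.1,1],[0,0,0,0,0,0,1],[0,0,0,0,0,0,1]]'
```

```text
t: 6.85
eef_pos: [518.7, 22.4, 105.4]
tcp_rot: [3.141, 0.0, 0.239]
ft_force: [0.0, -0.9, 0.1]
opening: 0.007
grip_force: 0.0
t: 7.85
eef_pos: [518.7, 22.4, 92.5]
tcp_rot: [3.141, -0.0, 0.239]
ft_force: [-0.7, -1.1, 0.8]
opening: 0.003
grip_force: 0.0
```

```bash
python3 -m inch '[[0,0,0,0,0,0.1,1],[0,0,0,0,0,0.1,1],[0,0,0,0,0,0.1,1],[0,0,0,0,0,0,1],[0,0,0,0,0,0,1]]';python3 -m inch '[[0,0,0,0,0,0.1,1],[0,0,0,0,0,0.1,1],[0,0,0,0,0,0,1],[0,0,0,0,0,0,1]]'
```

```text
t: 8.48
eef_pos: [518.6, 22.4, 89.4]
tcp_rot: [3.142, 0.0, 0.239]
ft_force: [-0.3, 0.7, -0.2]
opening: 0.003
grip_force: 0.7
t: 8.98
eef_pos: [518.6, 22.4, 87.4]
tcp_rot: [3.142, 0.0, 0.239]
ft_force: [-1.2, 0.3, 1.3]
opening: 0.004
grip_force: 1.0
```

```bash
python3 -m inch '[[0,0,0,0,0,0.1,1],[0,0,0,0,0,0,1],[0,0,0,0,0,0,1]]';python3 -m inch '[[0,0,0,0,0,0.05,1],[0,0,0,0,0,0,1],[0,0,0,0,0,0,1]]';python3 -m inch '[[0,0,0,0,0,0.05,1],[0,0,0,0,0,0,1],[0,0,0,0,0,0,1]]'
```

```text
t: 9.35
eef_pos: [518.6, 22.4, 86.4]
tcp_rot: [3.142, 0.0, 0.239]
ft_force: [-1.5, -0.7, 3.6]
opening: 0.004
grip_force: 1.1
t: 9.72
eef_pos: [518.6, 22.4, 86.0]
tcp_rot: [3.142, 0.0, 0.239]
ft_force: [-2.5, -0.8, 5.6]
opening: 0.005
grip_force: 2.4
t: 10.1
eef_pos: [518.6, 22.4, 85.6]
tcp_rot: [3.141, -0.0, 0.239]
ft_force: [-3.7, -0.4, 6.6]
opening: 0.005
grip_force: 3.7
```

```bash
python3 -m inch '[[0,0,0,0,0,0.04,1],[0,0,0,0,0,0,1],[0,0,0,0,0,0,1]]'
python3 - <<'E'
from h import *
c=env.read_camera("wrist")
im=cv2.resize(c["img"][100:320,200:440],None,fx=2.5,fy=2.5);cv2.imwrite("pics/w3c.png",im[:,:,::-1])
E
```

```text
t: 10.48
eef_pos: [518.6, 22.4, 85.3]
tcp_rot: [3.141, -0.0, 0.239]
ft_force: [-4.4, -1.0, 9.3]
opening: 0.004
grip_force: 4.7
```

View pics/w3c.png

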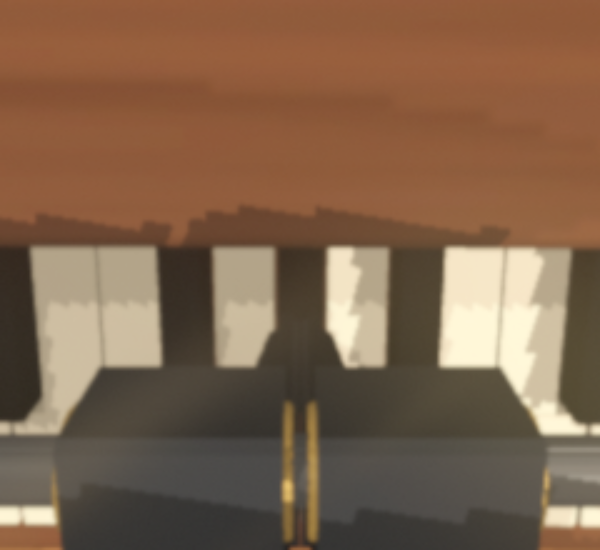

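The tips sit centred on the middle black key (col 300) with gaps to both neighbours. Force has risen to 9 N, so the key is at its stop. Now I'll release and lift clear.

```bash
python3 -m inch '[[0,0,0,0,0,-0.2,1],[0,0,0,0,0,-0.2,1],[0,0,0,0,0,-0.3,1],[0,0,0,0,0,-0.6,1],[0,0,0,0,0,-1.2,1],[0,0,0,0,0,-2,1],[0,0,0,0,0,-3,1],[0,0,0,0,0,-3,1],[0,0,0,0,0,-2,1],[0,0,0,0,0,-1,1],[0,0,0,0,0,0,1],[0,0,0,0,0,0,1],[0,0,0,0,0,0,1]]'
python3 - <<'E'
from h import *
c=env.read_camera("wrist"); save(c,"w4"); X=cloud(c)
print(X[185,312:319,2].round(1),X[195,290],X[195,340],X[195,315]); print(env.state()["ft_force"])
E
```

```text
t: 12.15
eef_pos: [518.4, 22.4, 219.3]
tcp_rot: [-3.141, 0.001, 0.239]
ft_force: [-0.3, -1.1, -0.0]
opening: 0.004
grip_force: 0.0
[62.3 62.1 35.5 71.1 72.7 71.4 71.2] [508.72493838  49.12032284  71.62884126] [511.5283279   -3.09005505  34.61851566] [514.59380735  25.36109909  72.02762432]
[-0.00750553 -0.29932863  0.21778294]
```

View pics/w4.png

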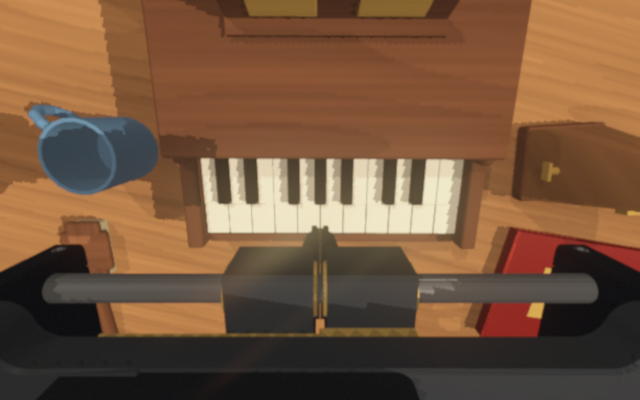

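The middle black key (320, 180) is back up at 72 mm. The mug, metronome, book and brush are undisturbed, and the gripper is clear.

```bash
python3 -c "
from cell import env
print(env.job_done())"
```

```text
the job is handed in; nothing more can be done
None
```

I held the fingertips about 15 mm above the middle black key for over two seconds, pressed it to its stop at about 9 N, and let it come back up. I saw no other key pressed and nothing around the piano moved, and I handed the job in at about 12 s.

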